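Drift two bolt holes into line and fit the bolt

TASK

The splice plate on the aluminium bars has swung aside, so its bolt hole no longer lies over the hole in the bar below. Push the tapered drift gently down through both holes until its square shoulder comes down to the plate, so that the holes are levered into line; then draw it out and stand it back in the wooden stand, and fit the square-head bolt fully home so that its head sits on the plate. Push on the plate and bars only with the drift and the bolt, not with the gripper, never harder than about 35 N, and leave the other things on the bench alone.

Things in the scene. Friction and masses are not known exactly. Their poses are not given: they have to be found in the camera images.
- frame: Two low fixed foot rails, 130 x 18 x 8 mm, which hold the bars between them; origin midway between them on the bench, x along the bars, z up. The splice plate turns on a fitted pivot bolt 40 mm to +x of this origin; the bolt holes are near 40 mm to -x.
- bar_a: Fixed aluminium bar, 64 x 60 x 56 mm, origin at the centre of its underside, x, y as the frame's. Both bars look alike and either may lie at the frame's -x end, under the plate's hole. Each has a 20 mm hole straight through, 7.5 mm to -x of its centre and 9 mm off to +y or -y: to which side is not told and must be seen through the plate's hole or felt with the drift.
- bar_b: Fixed aluminium bar, 64 x 60 x 56 mm, origin at the centre of its underside, x, y as the frame's. Both bars look alike and either may lie at the frame's -x end, under the plate's hole. Each has a 20 mm hole straight through, 7.5 mm to -x of its centre and 9 mm off to +y or -y: to which side is not told and must be seen through the plate's hole or felt with the drift.
- plate_hole (a point): Centre of the splice plate's 20 mm hole (no chamfer) at its upper face, 64 mm above the bench. Steel plate 116 x 44 x 8 mm on the bars, turning level on a pivot bolt 80 mm away, whose head stands 10 mm above it. The bar's hole is 8 to 10 mm off, along the frame's +y or -y. The pivot is stiff: about 5 N sideways at the hole moves the plate, and it stays where it is left.
- stand: Fixed plywood stand, block 56 x 124 x 64 mm (x, y, z) on a 80 x 148 x 10 mm foot, origin at the centre of its underside, z up. Two holes of 22 mm diameter, straight through, in its top, 35 mm to either side of the centre along its y. The drift hangs in one and the bolt in the other (either way round) by the square shoulders, which rest on the top.
- stand_hole_a (a point): Centre of the mouth of the stand's hole on its -y side, 64 mm above the bench.
- stand_hole_b (a point): Centre of the mouth of the stand's hole on its +y side, 64 mm above the bench.
- drift: Loose tapered steel drift, 0.14 to 0.26 kg, upright in the stand at first. Origin at the centre of its tip, z up to the grip. Flat tip 6 mm across, tapering to 18.8 mm at 40 mm up; parallel to the shoulder at 58 mm; then a square grip 24 x 24 mm (along its x, y), 40 mm tall; 101 mm overall. Pushing it in takes 5 to 20 N while the hand yields sideways to the middle of the bar's hole.
- bolt: Loose square-head steel bolt, 0.1 to 0.21 kg, at the start upright in the stand. Origin at the centre of the lower end of its shank, z up towards the head. Shank 17 mm in diameter and 45 mm long with a nose of 14 mm, then the square head, 24 x 24 mm (sides along its x and y) and 28 mm tall, 73 mm overall.
- tape_roll: Bystander: black tape roll 55 x 53 x 19 mm lying flat; origin under its centre.
- side_cutters: Bystander: red side cutters 45 x 134 x 12 mm lying flat; origin under the centre.
- solder_reel: Bystander: solder reel 62 mm in diameter, 39 mm tall, standing on its flange; origin under its centre.
Things that resemble listed ones, but are neither listed nor needed, are in the scene too. What is shaped like the bolt but turquoise is not meant. What is shaped like the drift but blue is not meant.

How it is judged:
By the outcome, as a careful person would: the job done as asked, in the order asked, and still so for the second after the job is handed in, with the robot touching nothing.
It also fails if it takes over 72 s, if anything falls off the work surface, if the arm or the gripper's body presses on something with over 40 N, if the wrist force passes 120 N, or if a joint passes its speed limit or range.

ROBOT

A 7-joint arm with a two-finger parallel gripper is mounted at the origin on a cart in front of the work surface, level with it; the furniture and walls round the work are solid. World frame = base frame: x ahead of the robot, y to its left, z up, the work surface at z = 0. Lengths are in m, angles in rad, forces in N, time in s.
With the tool pointing down it reaches from about 0.375 to 0.925 m from the base axis. Payload 3.1 kg.
Tool frame: the origin (TCP) lies at the very end of the fingers, on their centre line; the grasp point (between the pads) lies 19 mm behind it (r.tcp_to_grasp is the distance from the TCP to the grasp point, in m); z points along the fingers, y is the line along which they close (so a half turn about z gives the same grasp; the last joint's range is limited). The gripper opens to 85 mm and grips with 20 to 120 N. Pads are 22 mm wide; open, the fingers measure 114 mm over their backs; the gripper's body (76 mm by 85 mm) begins 54 mm behind the grasp point. The pads swing forward as they close: fully open they stand 13 mm farther back than shut.
Start: joints at [-1.271, 0.383, 0.044, 1.598, -0.018, 1.161, -0.05], TCP at [0.252, 0.599, 0.231] pointing down, gripper open.
Joint ranges: [-2.61, 2.61], [-0.41, 2.15], [-1.48, 1.57], [0, 2.5], [-1.57, 4.71], [0.05, 1.97], [-2.85, 2.85]. Speed limits (rad/s): [2.79, 2.79, 3.14, 3.14, 3.14, 3.14, 3.14].

INTERFACE

Orientations are given as a rotation vector (axis times angle).
In Python, from rig import r gives the robot as it stands. The module is installed in compiled form; this text tells all that it offers.
- The arm moves only by the tool move_arm, never from a script. Its argument "moves" is a list of rows, each a list of 7 numbers: the finger opening in cm, from 0 to 8.54, then the shift along the tool's x, y, z in cm, then the turn, a rotation vector about the tool's x, y, z in rad. A call has exactly 5 rows; each row is the pose to reach, as a shift and turn from the pose commanded when the call began, along the tool's axes at that moment; what a row does not reach only later rows make up. A row lasts 1/8 s, in which the tool goes at most 62.5 mm and 10.7 degrees, less where a joint would pass 70% of its speed; a pose out of reach is approached as far as the arm can. A call with a gripper value outside its range is refused whole. The fingers move at their own pace and stop on an object; the grip force is fixed at half the most. Time passes only in rows, so rows that repeat a pose let the fingers close, or fill a call up. It gives the time, the measured TCP pose, the force, the opening and the grip force at its end, in the units of the state.
- r.get_state(): the state, without advancing time (a new reading comes with each control period).
- r.grab_frame(name): name is "scene" or "top"; returns the picture (400x640x3 uint8, blue, green, red); there is no depth.
- r.camera_model(name): a dict with "fovy" (degrees; the focal length in pixels is half the picture's height over the tangent of half this angle, whatever the lens; pixels are square), "cx", "cy" (the principal point, pixels), "k1" (the pictures are not rectified: a ray, as slopes to the right and down, at radius r is drawn at 1 + k1 r^2 times it, then the intrinsics apply), "R" (3x3) and "t" (3): a world point X has camera coordinates R X + t. Camera axes: x right, y down, z forward; pixel columns grow to the right and rows downward; lengths in m; the calibration is good to about 2 mm. A picture is of the moment at which its call begins. camera_model takes no time and is no camera call.
- r.finish_job(): hands the job in; it is judged then, once.
Trained networks look in the newest picture that a camera, given by its name, has taken for a name from the list of things; names that differ only in an ending like _2 or _b are one class to them, and where a whole thing is asked for, a point or a joint stands for the part that bears it (a point fixed in the world has none). Each returns a list of dicts, best first, with "confidence" (0 to 1); they miss things now and then, are a little off and sometimes report something else, mostly with a low value. They report only what shows in the picture. A call takes as long as a camera call. They do not tell look-alikes from the thing itself.
- r.find_in(camera, target): "bbox" ([left, top, width, height] in pixels, round what is visible of it).
- r.cut_out(camera, target): "pixels" (400x640 bool, what is visible of it) and "bbox" ([left, top, width, height] in pixels, round what is visible of it).
- r.landmark_of(camera, target): "point" ([column, row] in pixels: a listed point, or the origin of a listed thing).
The state is a dict: "time": time; "joints": joint angles; "qd": joint speeds; "joint_efforts": joint torques, N m; "ee_pos": TCP position; "eef_rot": TCP orientation; "contact_force": force on the tool from outside, world axes, zero at the start; "wrist_torque": the same for the moment, N m; "grip_width": finger opening in m; "grip_force": force on a finger pad.
Only numpy, scipy, OpenCV 4.12 (cv2) and the standard library are available. Lean on these libraries where they do the work, as an engineer would, in place of code of your own. Each camera call takes 0.05 s, during which the arm holds its last target. There are 200 camera calls.

## Working session

There is one attempt and no reset: what is moved stays moved. The work goes in short steps, Python scripts to look and compute and a tool call to move; the robot and the scene stay as the last step left them, time stands still between calls to the robot, and variables do not carry over. Pictures are saved under pics/ and viewed, at most 10 in all, crops included, and the job is handed in when it is done.

Besides the shell and the picture viewer there is one more tool, called after "Emit:" as name(argument=value, ...) on one line, values as JSON. move_arm: Moves the arm, as the interface text tells. Its arguments: {"type":"object","properties":{"moves":{"type":"array"}},"required":["moves"]}

```bash
mkdir -p pics
cat > h.py <<'E'
import numpy as np, cv2
from rig import r
from scipy.spatial.transform import Rotation as Ro
def ray(cam,px):
    m=r.camera_model(cam); f=200/np.tan(np.radians(m["fovy"])/2)
    d=(np.array(px,float)-[m["cx"],m["cy"]])/f; s=d.copy()
    for _ in range(20): s=d/(1+m["k1"]*(s@s))
    R=np.array(m["R"]);t=np.array(m["t"])
    return -R.T@t, R.T@np.array([s[0],s[1],1.])
def at(cam,px,z):
    o,d=ray(cam,px); return o+d*(z-o[2])/d[2]
def proj(cam,X):
    m=r.camera_model(cam); f=200/np.tan(np.radians(m["fovy"])/2)
    c=np.array(m["R"])@np.array(X)+np.array(m["t"]); s=c[:2]/c[2]
    return s*(1+m["k1"]*(s@s))*f+[m["cx"],m["cy"]]
E
python3 - <<'E'
from h import *
for c in("scene","top"):
    im=r.grab_frame(c); cv2.imwrite(f"pics/{c}0.png",im)
    m=r.camera_model(c); print(c,m["fovy"],-np.array(m["R"]).T@m["t"])
    for n in("plate_hole","stand_hole_a","stand_hole_b","drift","bolt","stand","frame"):
        l=r.landmark_of(c,n)
        for q in l[:3]: 
            z={"plate_hole":.064,"stand_hole_a":.064,"stand_hole_b":.064}.get(n,0.01)
            print(n,round(q["confidence"],2),np.round(q["point"],1),at(c,q["point"],z).round(4))
    for n in("drift","bolt"):
        for q in r.find_in(c,n)[:4]: print(" box",n,round(q["confidence"],2),np.round(q["bbox"]))
print(r.get_state())
E
```

```text
scene 43.56322173791375 [-0.15220374  0.77680575  0.74369893]
plate_hole 0.6 [349.5 149.8] [0.5653 0.0347 0.064 ]
plate_hole 0.31 [352.  270.5] [0.2764 0.3106 0.064 ]
stand_hole_a 0.71 [274.5 216.1] [0.4901 0.3247 0.064 ]
stand_hole_a 0.65 [299.1 206.2] [0.4811 0.2659 0.064 ]
stand_hole_b 0.71 [274.5 216.1] [0.4901 0.3247 0.064 ]
stand_hole_b 0.65 [299.1 206.2] [0.4811 0.2659 0.064 ]
drift 0.73 [246.2 217.3] [0.5795 0.3389 0.01  ]
bolt 0.73 [353.3 267.6] [0.3143 0.2662 0.01  ]
bolt 0.64 [309.6 191.7] [0.5562 0.1723 0.01  ]
bolt 0.55 [336.6 214.7] [0.4534 0.1812 0.01  ]
stand 0.65 [291.5 235.7] [0.4668 0.3004 0.01  ]
frame 0.84 [334.4 170.8] [0.5792 0.0706 0.01  ]
 box drift 0.83 [239. 178.  11.  38.]
 box drift 0.76 [268. 196.  12.  29.]
 box bolt 0.78 [332. 188.  14.  30.]
 box bolt 0.66 [307. 166.  11.  35.]
 box bolt 0.49 [291. 190.  18.  16.]
top 44.16922356720761 [0.32558783 0.2343455  0.99236451]
plate_hole 0.95 [402.9 171.6] [0.549  0.0511 0.064 ]
stand_hole_a 0.73 [258.5 200.2] [0.4888 0.3287 0.064 ]
stand_hole_a 0.72 [298.9 198.3] [0.4936 0.2518 0.064 ]
stand_hole_a 0.49 [40
[... 804 characters left out ...]
'time': 1.0, 'joints': array([-1.27078258,  0.3828891 ,  0.04391395,  1.59790015, -0.01790785,
        1.16118163, -0.04989568]), 'qd': array([-0.00098447, -0.00060763,  0.00028753,  0.00091357,  0.0004417 ,
       -0.0001707 , -0.00107609]), 'joint_efforts': array([-8.60583737e-05, -4.33447695e+01,  1.02330912e+00, -2.49923551e+01,
        1.05733404e-02,  1.88420971e-03, -1.14607971e-05]), 'ee_pos': array([0.25180111, 0.59925619, 0.23127639]), 'eef_rot': array([-6.20714906e-01, -3.07963927e+00, -2.79831909e-05]), 'contact_force': array([-0.91350183,  0.53856942,  0.50322941]), 'wrist_torque': array([0.01165975, 0.01139079, 0.03959233]), 'grip_force': 0.0, 'grip_width': 0.08521243196951112}
```

View pics/scene0.png

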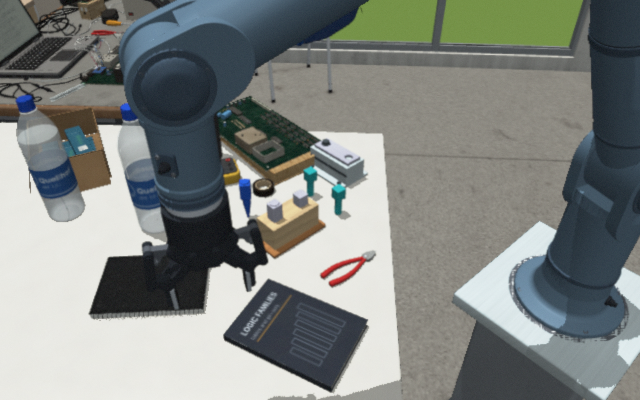

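View pics/top0.png

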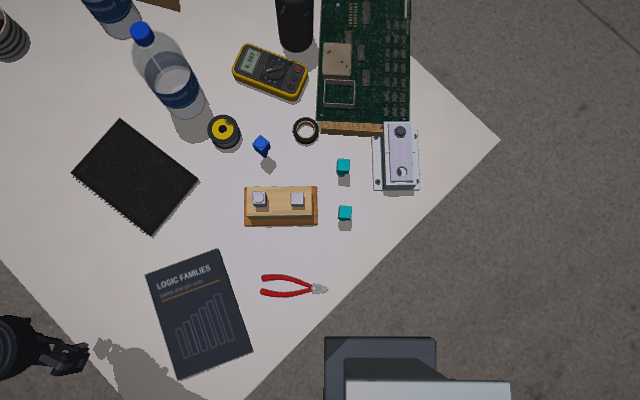

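The scene shows two grey heads in the stand at scene (275,208) and (300,198). Look-alikes are the blue drift at (245,195) and the turquoise bolts at (310,178) and (339,197), so I choose the grey pieces in the stand. The plate is at top (400,155), with its hole near (402,172).

Run:
```python
import cv2,numpy as np
t=cv2.imread("pics/top0.png");s=cv2.imread("pics/scene0.png")
a=cv2.resize(t[115:200,365:430],None,fx=7,fy=7,interpolation=cv2.INTER_CUBIC)[:590]
b=cv2.resize(s[180:260,250:335],(340,320),interpolation=cv2.INTER_CUBIC)
c=cv2.resize(t[180:232,240:325],(340,208),interpolation=cv2.INTER_CUBIC)
o=np.zeros((590,795,3),np.uint8);o[:a.shape[0],:455]=a;o[:320,455:]=b;o[330:538,455:]=c
cv2.imwrite("pics/crop1.png",o)
```

```text
(no output)
```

View pics/crop1.png

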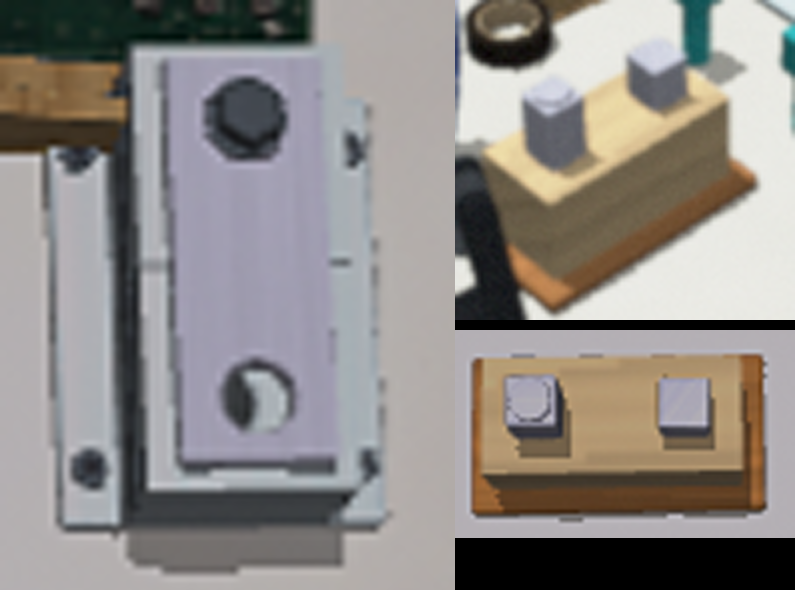

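The crop shows the drift (taller, with a domed top) on the stand's +y side at top (258.4,197.6). The bolt is on the -y side at (297.1,197.6). Through the plate's hole the left (+y) part is dark and the right part is bright bar, so the bar's hole lies to +y.

```bash
cat >> h.py <<'E'
def Rt(): return Ro.from_rotvec(r.get_state()["eef_rot"]).as_matrix()
def plan(p,ya=None):
    """tool shift (cm) to world TCP p, and turn so that tool y points at world angle ya(rad) mod pi, tool down"""
    s=r.get_state();R=Rt(); d=R.T@(np.array(p)-s["ee_pos"])*100
    out="shift %s"%d.round(2)
    if ya is not None:
        c=[]
        for k in(0,1):
            a=ya+k*np.pi; y=np.array([np.cos(a),np.sin(a),0]);z=np.array([0,0,-1.])
            Rg=np.stack([np.cross(y,z),y,z],1); c.append(Ro.from_matrix(R.T@Rg).as_rotvec().round(3))
        out+=" turn %s or %s"%tuple(c)
    print(out,"t",round(s["time"],2),"F",s["contact_force"].round(1),"tcp",s["ee_pos"].round(4),"w",round(s["grip_width"],4))
E
python3 - <<'E'
from h import *
def c1(x,y): return ((x+.5)/7-.5+365,(y+.5)/7-.5+115)
for n,p,z in[("drift",(258.4,197.6),.107),("bolt",(297.1,197.6),.092)]: print(n,at("top",p,z).round(4))
for n,p,z in[("plTL",(168,58),.064),("plTR",(323,60),.064),("plBL",(182,460),.064),("plBR",(337,458),.064),("hole",(259,395),.064),("pivot",(248,115),.074),
 ("barTL",(132,48),.056),("barBL",(150,490),.056),("barBR",(345,490),.056),("barTR",(340,45),.056),("railL_TL",(48,150),.008),("railL_BL",(60,525),.008),("railL_BR",(118,520),.008),("railR_BR",(383,520),.008),("railR_TR",(363,100),.008)]:
    print(n,at("top",c1(*p),z).round(4))
c=at("top",(258.4,197.6),.107)
plan([c[0],c[1],.16],0)
E
```

```text
drift [0.486  0.3246 0.107 ]
bolt [0.4898 0.2546 0.092 ]
plTL [0.6472 0.0776 0.064 ]
plTR [0.6473 0.0338 0.064 ]
plBL [0.5314 0.0753 0.064 ]
plBR [0.5326 0.0323 0.064 ]
hole [0.5501 0.0536 0.064 ]
pivot [0.6276 0.0572 0.074 ]
barTL [0.6527 0.0864 0.056 ]
barBL [0.5245 0.083  0.056 ]
barBR [0.5253 0.0286 0.056 ]
barTR [0.6546 0.0271 0.056 ]
railL_TL [0.6374 0.1043 0.008 ]
railL_BL [0.5239 0.1017 0.008 ]
railL_BR [0.5256 0.0847 0.008 ]
railR_BR [0.5268 0.0071 0.008 ]
railR_TR [0.6545 0.0099 0.008 ]
shift [-32.23 -16.24   7.13] turn [-0.    -0.     1.173] or [ 0.    -0.    -1.969] t 1.0 F [-0.9  0.5  0.5] tcp [0.2518 0.5993 0.2313] w 0.0852
```

Emit:
move_arm(moves=[[8.5,-5,-2.5,0,0,0,0.18],[8.5,-10,-5,0.5,0,0,0.36],[8.5,-15.5,-7.8,1,0,0,0.54],[8.5,-21,-10.6,1.5,0,0,0.72],[8.5,-26,-13.1,2,0,0,0.9]])

```text
time: 1.62
ee_pos: [0.4423, 0.3758, 0.2115]
eef_rot: [1.907, 2.496, 0.001]
contact_force: [0.2, 0.2, 0.1]
grip_width: 0.0848
grip_force: 0.0
```

Run:
```python
from h import *
print(r.get_state()["joints"].round(2))
plan([.486,.3246,.13],0.04)
```

```text
[-1.04  0.28  0.31  1.8  -0.09  1.08 -0.43]
shift [-6.09  2.86  8.15] turn [ 0.001 -0.     0.226] or [ 1.000e-03  1.000e-03 -2.915e+00] t 1.62 F [0.2 0.2 0.1] tcp [0.4423 0.3758 0.2115] w 0.0848
```

Emit:
move_arm(moves=[[8.5,-3,1.4,2,0,0,0.12],[8.5,-5.5,2.6,5,0,0,0.226],[8.5,-6.1,2.86,7.5,0,0,0.226],[8.5,-6.1,2.86,8.15,0,0,0.226],[8.5,-6.1,2.86,8.15,0,0,0.226]])

```text
time: 2.25
ee_pos: [0.4842, 0.3276, 0.1298]
eef_rot: [-2.167, -2.274, 0.0]
contact_force: [-0.1, 0.9, 0.7]
grip_width: 0.0852
grip_force: 0.0
```

Run:
```python
from h import *
plan([.486,.3246,.07],0.04)
t=r.grab_frame("top");s=r.grab_frame("scene")
cv2.imwrite("pics/t1.png",t)
print(proj("scene",[.486,.3246,.107]),proj("scene",[.5501,.0536,.064]))
b=cv2.resize(s[100:240,240:400],(640,560),interpolation=cv2.INTER_CUBIC)
cv2.imwrite("pics/s1.png",b)
```

```text
shift [-0.31  0.17  5.98] turn [-0.001 -0.     0.008] or [ 0.000e+00 -1.000e-03 -3.133e+00] t 2.25 F [-0.1  0.9  0.7] tcp [0.4842 0.3276 0.1298] w 0.0852
[274.7223741  200.94289394] [348.30865208 155.2674269 ]
```

View pics/s1.png

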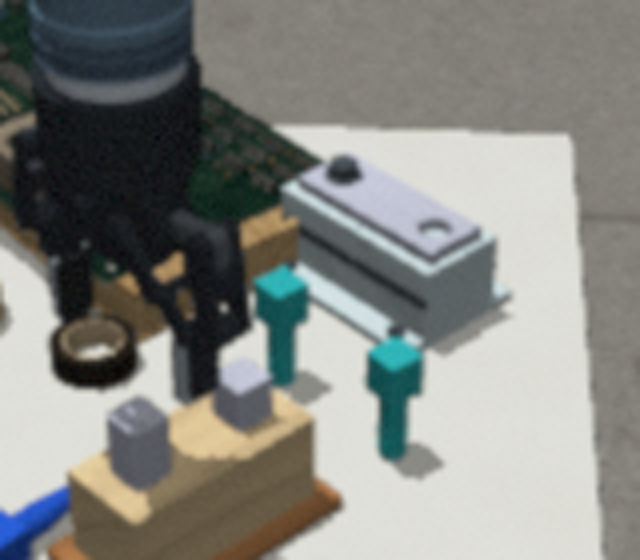

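The crop shows the fingers straddling the drift along x, which stands at crop (138,405). The projected estimate is (139,404), so it agrees. The plate hole also agrees, at (437,227).

Emit:
move_arm(moves=[[8.5,-0.2,0.15,2.5,0,0,0],[8.5,-0.3,0.17,4.5,0,0,0],[8.5,-0.3,0.17,5.8,0,0,0],[8.5,-0.3,0.17,5.95,0,0,0],[8.5,-0.3,0.17,5.95,0,0,0]])

```text
time: 2.98
ee_pos: [0.4869, 0.3241, 0.0706]
eef_rot: [2.168, 2.273, 0.001]
contact_force: [0.3, -0.1, 0.4]
grip_width: 0.0853
grip_force: 0.0
```

Run:
```python
from h import *
plan([.486,.3246,.07],0.04)
```

```text
shift [ 0.05 -0.09  0.06] turn [ 0.    -0.     0.007] or [ 1.000e-03  1.000e-03 -3.134e+00] t 2.98 F [ 0.3 -0.1  0.4] tcp [0.4869 0.3241 0.0706] w 0.0853
```

Emit:
move_arm(moves=[[6,0,-0.08,0,0,0,0],[4,0,-0.08,0,0,0,0],[2,0,-0.08,0,0,0,0],[1.5,0,-0.08,0,0,0,0],[1.5,0,-0.08,0,0,0,0]])

```text
time: 3.6
ee_pos: [0.4862, 0.324, 0.0708]
eef_rot: [2.169, 2.273, 0.001]
contact_force: [-0.2, -0.5, 3.1]
grip_width: 0.0235
grip_force: 59.3
```

Emit:
move_arm(moves=[[1.5,0,0,0,0,0,0],[1.5,0,0,-0.2,0,0,0],[1.5,0,0,-0.6,0,0,0],[1.5,0,0,-1.2,0,0,0],[1.5,0,0,-2,0,0,0]])

```text
time: 4.22
ee_pos: [0.4853, 0.3235, 0.0904]
eef_rot: [-2.168, -2.273, 0.002]
contact_force: [-0.3, 0.4, -1.3]
grip_width: 0.0231
grip_force: 59.2
```

Run:
```python
from h import *
plan([.5502,.058,.19],0.02)
```

```text
shift [-26.83   5.22  -9.94] turn [-0.001  0.001  0.027] or [-1.000e-03 -2.000e-03 -3.115e+00] t 4.22 F [-0.3  0.4 -1.3] tcp [0.4853 0.3235 0.0904] w 0.0231
```

Emit:
move_arm(moves=[[1.5,0,0,-5,0,0,0.0],[1.5,-1,0.2,-9.5,0,0,0.0],[1.5,-6,1.2,-9.9,0,0,0.02],[1.5,-12,2.3,-9.9,0,0,0.02],[1.5,-18,3.5,-9.9,0,0,0.02]])

```text
time: 4.85
ee_pos: [0.5287, 0.1442, 0.19]
eef_rot: [-2.189, -2.252, -0.0]
contact_force: [1.6, -0.7, -2.1]
grip_width: 0.0237
grip_force: 61.5
```

Emit:
move_arm(moves=[[1.5,-4,0.8,0,0,0,0],[1.5,-7,1.4,0,0,0,0],[1.5,-8.8,1.72,0,0,0,0],[1.5,-8.8,1.72,0,0,0,0],[1.5,-8.8,1.72,0,0,0,0]])

```text
time: 5.48
ee_pos: [0.5483, 0.0604, 0.1891]
eef_rot: [-2.187, -2.253, -0.0]
contact_force: [-0.2, -0.4, -1.0]
grip_width: 0.0233
grip_force: 61.5
```

Run:
```python
from h import *
plan([.5502,.058,.14],0.02)
st=r.get_state();p=st["ee_pos"]
t=r.grab_frame("top");s=r.grab_frame("scene")
tip=p-[0,0,.0648]
for c in("scene","top"): print(c,proj(c,tip),proj(c,[.5501,.0536,.064]))
b=cv2.resize(s[100:200,290:400],(440,400),interpolation=cv2.INTER_CUBIC)
a=cv2.resize(t[115:215,365:445],(320,400),interpolation=cv2.INTER_CUBIC)
cv2.imwrite("pics/s2.png",np.hstack([b,a]))
```

```text
shift [-0.25  0.19  4.91] turn [-0.001 -0.001  0.01 ] or [ 2.000e-03 -1.000e-03 -3.132e+00] t 5.47 F [-0.2 -0.4 -1. ] tcp [0.5483 0.0604 0.1891] w 0.0233
scene [347.82627666 135.20278545] [348.30865208 155.2674269 ]
top [404.19478791 164.2056451 ] [401.58741181 171.02339777]
```

View pics/s2.png

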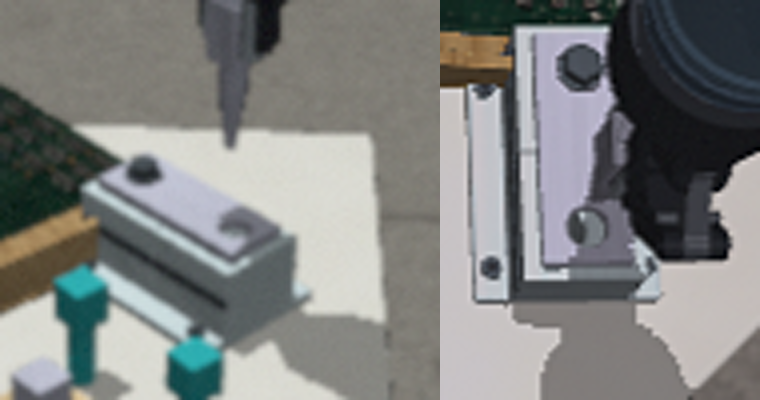

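The crop shows the drift tip at scene (347.6,136.7), within 1.5 px of the prediction. The plate's hole is below it at (349,155).

Emit:
move_arm(moves=[[1.5,-0.2,0.15,2,0,0,0],[1.5,-0.2,0.19,4,0,0,0],[1.5,-0.2,0.19,5.4,0,0,0],[1.5,-0.2,0.19,5.6,0,0,0],[1.5,-0.2,0.19,5.6,0,0,0]])

```text
time: 6.2
ee_pos: [0.551, 0.0566, 0.1336]
eef_rot: [2.19, 2.252, 0.001]
contact_force: [-1.2, -0.1, -2.5]
grip_width: 0.0231
grip_force: 61.5
```

Run:
```python
from h import *
plan([.5502,.0582,.115],0.02)
```

```text
shift [ 0.16 -0.08  1.86] turn [ 0.    -0.     0.008] or [ 0.000e+00  1.000e-03 -3.134e+00] t 6.2 F [-1.2 -0.1 -2.5] tcp [0.551  0.0566 0.1336] w 0.0231
```

Emit:
move_arm(moves=[[1.5,0.16,-0.08,0.0,0,0,0],[1.5,0.16,-0.08,0.3,0,0,0],[1.5,0.16,-0.08,0.5,0,0,0],[1.5,0.16,-0.08,0.8,0,0,0],[1.5,0.16,-0.08,0.9,0,0,0]])

```text
time: 6.82
ee_pos: [0.5496, 0.0577, 0.1239]
eef_rot: [-2.191, -2.251, 0.001]
contact_force: [-0.2, -0.9, -1.7]
grip_width: 0.0237
grip_force: 61.5
```

Emit:
move_arm(moves=[[1.5,0,0,0.2,0,0,0],[1.5,0,0,0.4,0,0,0],[1.5,0,0,0.6,0,0,0],[1.5,0,0,0.6,0,0,0],[1.5,0,0,0.6,0,0,0]])

```text
time: 7.45
ee_pos: [0.5499, 0.0578, 0.1183]
eef_rot: [2.191, 2.251, 0.0]
contact_force: [0.2, 0.3, -1.9]
grip_width: 0.0233
grip_force: 61.5
```

Emit:
move_arm(moves=[[1.5,0.03,0,0.2,0,0,0],[1.5,0.06,0,0.4,0,0,0],[1.5,0.1,0,0.6,0,0,0],[1.5,0.13,0,0.8,0,0,0],[1.5,0.13,0,0.8,0,0,0]])

```text
time: 8.07
ee_pos: [0.55, 0.0575, 0.1102]
eef_rot: [2.191, 2.249, -0.002]
contact_force: [-0.1, -3.1, -0.1]
grip_width: 0.0231
grip_force: 61.9
```

Emit:
move_arm(moves=[[1.5,0.03,0,0.15,0,0,0],[1.5,0.06,0,0.3,0,0,0],[1.5,0.09,0,0.5,0,0,0],[1.5,0.1,0,0.6,0,0,0],[1.5,0.1,0,0.6,0,0,0]])

```text
time: 8.7
ee_pos: [0.5499, 0.0584, 0.1045]
eef_rot: [2.192, 2.249, -0.002]
contact_force: [-1.2, -5.2, 2.8]
grip_width: 0.0232
grip_force: 62.2
```

Emit:
move_arm(moves=[[1.5,0.06,0,0.1,0,0,0],[1.5,0.1,0,0.25,0,0,0],[1.5,0.13,0,0.4,0,0,0],[1.5,0.16,0,0.6,0,0,0],[1.5,0.16,0,0.6,0,0,0]])

```text
time: 9.32
ee_pos: [0.5498, 0.06, 0.0984]
eef_rot: [2.192, 2.249, -0.002]
contact_force: [-0.6, -4.7, 1.7]
grip_width: 0.0234
grip_force: 62.1
```

Emit:
move_arm(moves=[[1.5,0.02,0,0.15,0,0,0],[1.5,0.05,0,0.3,0,0,0],[1.5,0.08,0,0.5,0,0,0],[1.5,0.11,0,0.7,0,0,0],[1.5,0.11,0,0.7,0,0,0]])

```text
time: 9.95
ee_pos: [0.5496, 0.0612, 0.0913]
eef_rot: [2.192, 2.25, -0.002]
contact_force: [-1.2, -5.2, 1.6]
grip_width: 0.023
grip_force: 62.2
```

Emit:
move_arm(moves=[[1.5,0.02,0,0.15,0,0,0],[1.5,0.05,0,0.3,0,0,0],[1.5,0.08,0,0.5,0,0,0],[1.5,0.11,0,0.7,0,0,0],[1.5,0.11,0,0.7,0,0,0]])

```text
time: 10.58
ee_pos: [0.5495, 0.0624, 0.0841]
eef_rot: [2.192, 2.249, -0.002]
contact_force: [-0.1, -4.3, 1.2]
grip_width: 0.0234
grip_force: 61.9
```

Emit:
move_arm(moves=[[1.5,0.02,0,0.1,0,0,0],[1.5,0.04,0,0.25,0,0,0],[1.5,0.05,0,0.4,0,0,0],[1.5,0.06,0,0.5,0,0,0],[1.5,0.06,0,0.5,0,0,0]])

```text
time: 11.2
ee_pos: [0.5494, 0.0627, 0.0792]
eef_rot: [2.192, 2.249, -0.003]
contact_force: [-1.4, -4.7, 1.5]
grip_width: 0.0232
grip_force: 61.9
```

Emit:
move_arm(moves=[[1.5,0,0,0.1,0,0,0],[1.5,0,0,0.2,0,0,0],[1.5,0,0,0.35,0,0,0],[1.5,0,0,0.5,0,0,0],[1.5,0,0,0.5,0,0,0]])

```text
time: 11.82
ee_pos: [0.5493, 0.0627, 0.0741]
eef_rot: [2.192, 2.249, -0.003]
contact_force: [-0.5, -5.9, 1.8]
grip_width: 0.0233
grip_force: 61.9
```

Emit:
move_arm(moves=[[1.5,0,0,0.1,0,0,0],[1.5,0,0,0.2,0,0,0],[1.5,0,0,0.25,0,0,0],[1.5,0,0,0.3,0,0,0],[1.5,0,0,0.3,0,0,0]])

```text
time: 12.45
ee_pos: [0.5493, 0.0626, 0.0713]
eef_rot: [2.193, 2.249, -0.003]
contact_force: [-1.0, -4.3, 1.8]
grip_width: 0.023
grip_force: 61.9
```

Emit:
move_arm(moves=[[1.5,0,0,0.04,0,0,0],[1.5,0,0,0.08,0,0,0],[1.5,0,0,0.12,0,0,0],[1.5,0,0,0.16,0,0,0],[1.5,0,0,0.16,0,0,0]])

```text
time: 13.08
ee_pos: [0.5493, 0.0626, 0.0707]
eef_rot: [-2.193, -2.249, 0.003]
contact_force: [-3.5, -6.1, 8.8]
grip_width: 0.023
grip_force: 62.9
```

Emit:
move_arm(moves=[[1.5,-0.08,0,-0.1,0,0,0],[1.5,-0.15,0,-0.3,0,0,0],[1.5,-0.15,0,-0.8,0,0,0],[1.5,-0.15,0,-1.5,0,0,0],[1.5,-0.15,0,-2.5,0,0,0]])

```text
time: 13.7
ee_pos: [0.5494, 0.0638, 0.0951]
eef_rot: [-2.19, -2.25, -0.0]
contact_force: [-0.0, -2.4, -2.6]
grip_width: 0.0234
grip_force: 61.2
```

Emit:
move_arm(moves=[[1.5,0,0,-1.5,0,0,0],[1.5,0,0,-3.5,0,0,0],[1.5,0,0,-6,0,0,0],[1.5,0,0,-9.5,0,0,0],[1.5,0,0,-9.5,0,0,0]])

```text
time: 14.32
ee_pos: [0.5531, 0.0652, 0.1945]
eef_rot: [2.187, 2.251, 0.015]
contact_force: [1.4, 0.1, -1.4]
grip_width: 0.0232
grip_force: 61.5
```

Run:
```python
from h import *
plan([.4862,.324,.19],0.04)
```

```text
shift [26.06 -5.96  0.51] turn [ 0.009 -0.004 -0.012] or [-0.007 -0.014  3.13 ] t 14.32 F [ 1.4  0.1 -1.4] tcp [0.5531 0.0652 0.1945] w 0.0232
```

Emit:
move_arm(moves=[[1.5,5.5,-1.2,0,0,0,0],[1.5,11,-2.5,0,0,0,0],[1.5,17,-3.9,0,0,0,0],[1.5,22,-5.0,0.3,0,0,0],[1.5,25,-5.7,0.5,0,0,0]])

```text
time: 14.95
ee_pos: [0.4829, 0.3163, 0.184]
eef_rot: [-2.182, -2.256, 0.0]
contact_force: [0.6, 0.0, -1.0]
grip_width: 0.0231
grip_force: 61.5
```

Emit:
move_arm(moves=[[1.5,1,-0.23,0,0,0,0],[1.5,1,-0.23,0,0,0,0],[1.5,1,-0.23,1,0,0,0],[1.5,1,-0.23,2,0,0,0],[1.5,1,-0.23,2,0,0,0]])

```text
time: 15.58
ee_pos: [0.4828, 0.3193, 0.163]
eef_rot: [-2.193, -2.249, 0.006]
contact_force: [-0.4, 0.1, -2.0]
grip_width: 0.0231
grip_force: 61.5
```

Run:
```python
from h import *
plan([.4862,.324,.135],0.04)
```

```text
shift [0.47 0.36 2.8 ] turn [-0.003  0.002 -0.015] or [0.004 0.004 3.127] t 15.57 F [-0.4  0.1 -2. ] tcp [0.4828 0.3193 0.163 ] w 0.0231
```

Emit:
move_arm(moves=[[1.5,0.3,0.3,0.5,0,0,-0.015],[1.5,0.3,0.3,1.2,0,0,-0.015],[1.5,0.3,0.3,1.8,0,0,-0.015],[1.5,0.3,0.3,1.8,0,0,-0.015],[1.5,0.3,0.3,1.8,0,0,-0.015]])

```text
time: 16.2
ee_pos: [0.4864, 0.3244, 0.1467]
eef_rot: [2.174, 2.268, 0.0]
contact_force: [0.5, -0.1, -2.1]
grip_width: 0.0231
grip_force: 61.5
```

Run:
```python
from h import *
plan([.4862,.324,.11],0.04)
```

```text
shift [-0.04 -0.02  3.67] turn [ 0.    -0.     0.002] or [ 0.    0.   -3.14] t 16.2 F [ 0.5 -0.1 -2.1] tcp [0.4864 0.3244 0.1467] w 0.0231
```

Aligned, so I lower the drift into the stand.

Emit:
move_arm(moves=[[1.5,-0.03,0,1,0,0,0],[1.5,-0.03,0,2,0,0,0],[1.5,-0.03,0,3,0,0,0],[1.5,-0.03,0,3.7,0,0,0],[1.5,-0.03,0,3.7,0,0,0]])

```text
time: 16.82
ee_pos: [0.4857, 0.3236, 0.1086]
eef_rot: [-2.174, -2.268, 0.003]
contact_force: [-0.1, 0.1, -1.5]
grip_width: 0.0229
grip_force: 61.5
```

Emit:
move_arm(moves=[[1.5,0,0,1,0,0,0],[1.5,0,0,2,0,0,0],[1.5,0,0,3,0,0,0],[1.5,0,0,3.5,0,0,0],[1.5,0,0,3.5,0,0,0]])

```text
time: 17.45
ee_pos: [0.486, 0.3237, 0.074]
eef_rot: [-2.174, -2.268, 0.002]
contact_force: [-0.8, -0.3, -1.8]
grip_width: 0.023
grip_force: 61.5
```

Emit:
move_arm(moves=[[1.5,0,0,0.15,0,0,0],[1.5,0,0,0.3,0,0,0],[1.5,0,0,0.35,0,0,0],[1.5,0,0,0.35,0,0,0],[1.5,0,0,0.35,0,0,0]])

```text
time: 18.08
ee_pos: [0.4864, 0.3241, 0.0713]
eef_rot: [-2.174, -2.268, -0.0]
contact_force: [0.0, -0.2, -1.7]
grip_width: 0.0232
grip_force: 61.5
```

Emit:
move_arm(moves=[[4,0,0,0,0,0,0],[6,0,0,0,0,0,0],[8.5,0,0,0,0,0,0],[8.5,0,0,0,0,0,0],[8.5,0,0,-1,0,0,0]])

```text
time: 18.7
ee_pos: [0.4856, 0.3235, 0.0807]
eef_rot: [-2.174, -2.268, 0.003]
contact_force: [-0.5, -0.2, 0.6]
grip_width: 0.0853
grip_force: 0.0
```

Emit:
move_arm(moves=[[8.5,0,0,-1.5,0,0,0],[8.5,0,0,-4,0,0,0],[8.5,0,0,-6.5,0,0,0],[8.5,-3,0.3,-6.5,0,0,0],[8.5,-6,0.4,-6.5,0,0,0]])

```text
time: 19.32
ee_pos: [0.4939, 0.2645, 0.1483]
eef_rot: [2.173, 2.268, 0.005]
contact_force: [0.5, -1.0, 0.4]
grip_width: 0.085
grip_force: 0.0
```

Run:
```python
from h import *
plan([.4898,.2546,.13],0.04)
t=r.grab_frame("top");s=r.grab_frame("scene")
b=cv2.resize(s[130:260,240:400],(480,390),interpolation=cv2.INTER_CUBIC)
a=cv2.resize(t[115:200,365:430],(298,390),interpolation=cv2.INTER_CUBIC)
cv2.imwrite("pics/s3.png",np.hstack([b,a]))
```

```text
shift [-0.97 -0.46  1.82] turn [ 0.003 -0.002  0.003] or [ 3.000e-03  4.000e-03 -3.138e+00] t 19.32 F [ 0.5 -1.   0.4] tcp [0.4939 0.2645 0.1483] w 0.085
```

View pics/s3.png

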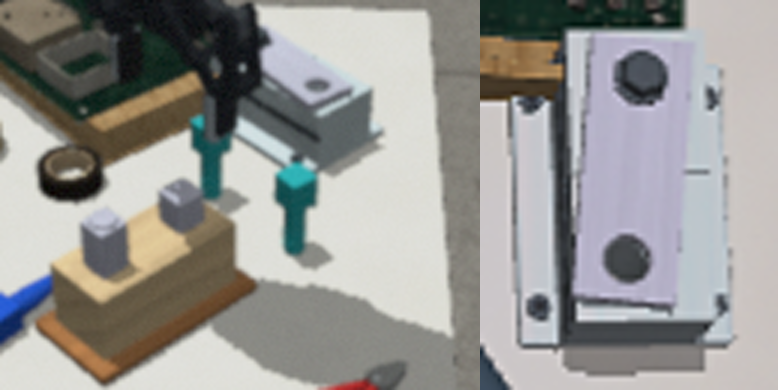

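The drift is back in the stand at scene crop (103,240). The plate's hole is now wholly dark at crop (628,258), so it is in line with the bar's hole.

Emit:
move_arm(moves=[[8.5,-0.6,-0.4,0,0,0,0],[8.5,-0.6,-0.4,1,0,0,0],[8.5,-0.6,-0.4,2,0,0,0],[8.5,-0.6,-0.4,2,0,0,0],[8.5,-0.6,-0.4,2,0,0,0]])

```text
time: 20.05
ee_pos: [0.489, 0.2584, 0.1258]
eef_rot: [2.174, 2.268, -0.001]
contact_force: [0.5, -0.1, -0.4]
grip_width: 0.0854
grip_force: 0.0
```

Run:
```python
from h import *
print(at("top",(397.1,171.0),.064))
plan([.4898,.2543,.068],0.04)
```

```text
[0.5500156  0.06233092 0.064     ]
shift [-0.41  0.07  5.78] turn [-0.     0.     0.003] or [-1.000e-03 -1.000e-03 -3.139e+00] t 20.05 F [ 0.5 -0.1 -0.4] tcp [0.489  0.2584 0.1258] w 0.0854
```

Emit:
move_arm(moves=[[8.5,-0.41,0.05,2,0,0,0],[8.5,-0.41,0.05,4,0,0,0],[8.5,-0.41,0.05,5.6,0,0,0],[8.5,-0.41,0.05,5.7,0,0,0],[8.5,-0.41,0.05,5.7,0,0,0]])

```text
time: 20.68
ee_pos: [0.4903, 0.2543, 0.0696]
eef_rot: [2.174, 2.268, 0.001]
contact_force: [0.5, -0.7, 0.8]
grip_width: 0.085
grip_force: 0.0
```

Run:
```python
from h import *
plan([.4898,.2543,.068],0.04)
```

```text
shift [ 0.   -0.05  0.16] turn [ 0.001 -0.     0.002] or [ 1.000e-03  1.000e-03 -3.139e+00] t 20.68 F [ 0.5 -0.7  0.8] tcp [0.4903 0.2543 0.0696] w 0.085
```

Emit:
move_arm(moves=[[6,0,-0.05,0.16,0,0,0],[4,0,-0.05,0.16,0,0,0],[2,0,-0.05,0.16,0,0,0],[1.5,0,-0.05,0.16,0,0,0],[1.5,0,-0.05,0.16,0,0,0]])

```text
time: 21.3
ee_pos: [0.4898, 0.2542, 0.0681]
eef_rot: [2.174, 2.267, 0.001]
contact_force: [-0.9, -0.1, 2.5]
grip_width: 0.023
grip_force: 59.2
```

Emit:
move_arm(moves=[[1.5,0,0,0,0,0,0],[1.5,0,0,-0.3,0,0,0],[1.5,0,0,-1.5,0,0,0],[1.5,0,0,-4,0,0,0],[1.5,0,0,-7,0,0,0]])

```text
time: 21.92
ee_pos: [0.4884, 0.2534, 0.1378]
eef_rot: [-2.174, -2.267, 0.004]
contact_force: [0.0, 0.0, -1.1]
grip_width: 0.0227
grip_force: 58.7
```

Run:
```python
from h import *
plan([.5497,.0628,.175],-.05)
```

```text
shift [-19.31   5.32  -3.71] turn [-0.002  0.002  0.092] or [-2.00e-03 -3.00e-03 -3.05e+00] t 21.93 F [ 0.   0.  -1.1] tcp [0.4884 0.2534 0.1378] w 0.0227
```

Emit:
move_arm(moves=[[1.5,-2,0.5,-2,0,0,0],[1.5,-7.5,2,-3,0,0,0],[1.5,-13,3.6,-3,0,0,0],[1.5,-17.5,4.8,-3,0,0,0],[1.5,-19.3,5.3,-3,0,0,0]])

```text
time: 22.55
ee_pos: [0.5506, 0.0563, 0.168]
eef_rot: [2.182, 2.257, -0.003]
contact_force: [-0.6, 0.5, -2.2]
grip_width: 0.023
grip_force: 58.8
```

Emit:
move_arm(moves=[[1.5,0,0,0,0,0,0],[1.5,0,0,1,0,0,0],[1.5,0,0,2,0,0,0],[1.5,0,0,3,0,0,0],[1.5,0,0,3,0,0,0]])

```text
time: 23.18
ee_pos: [0.549, 0.064, 0.1359]
eef_rot: [-2.171, -2.268, 0.005]
contact_force: [-0.1, 0.2, -2.1]
grip_width: 0.023
grip_force: 58.8
```

Run:
```python
from h import *
plan([.5497,.0628,.117],0)
```

```text
shift [-0.12  0.07  1.89] turn [-0.003  0.001  0.043] or [-1.000e-03 -5.000e-03 -3.098e+00] t 23.18 F [-0.1  0.2 -2.1] tcp [0.549  0.064  0.1359] w 0.023
```

Emit:
move_arm(moves=[[1.5,-0.1,0.05,0.6,0,0,0.02],[1.5,-0.1,0.05,1.2,0,0,0.04],[1.5,-0.1,0.05,1.8,0,0,0.04],[1.5,-0.1,0.05,1.8,0,0,0.04],[1.5,-0.1,0.05,1.8,0,0,0.04]])

```text
time: 23.8
ee_pos: [0.551, 0.0624, 0.1196]
eef_rot: [2.219, 2.224, 0.0]
contact_force: [0.1, 0.1, -1.3]
grip_width: 0.0225
grip_force: 58.7
```

Run:
```python
from h import *
plan([.5497,.0628,.107],0)
t=r.grab_frame("top");s=r.grab_frame("scene")
b=cv2.resize(s[110:190,310:400],(540,480),interpolation=cv2.INTER_CUBIC)
cv2.imwrite("pics/s4.png",b)
print(proj("scene",r.get_state()["ee_pos"]-[0,0,.049]),proj("scene",[.55,.0628,.064]))
```

```text
shift [ 0.04 -0.13  1.26] turn [0.    0.    0.002] or [-0.    0.   -3.14] t 23.8 F [ 0.1  0.1 -1.3] tcp [0.551  0.0624 0.1196] w 0.0225
[345.4665609  154.08830546] [345.59519663 156.70095924]
```

View pics/s4.png

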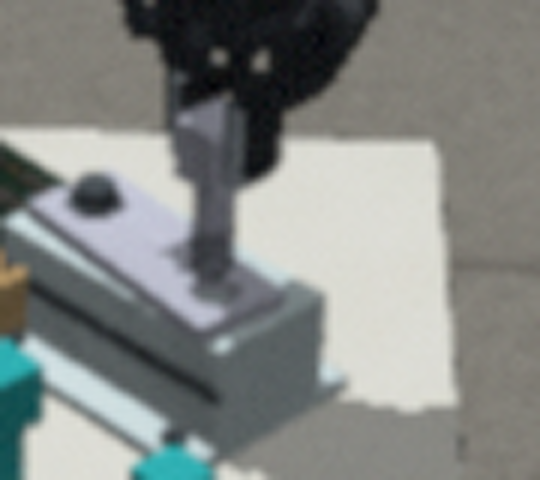

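The bolt hangs just over the hole: nose at crop (210,272), hole at (215,287). Now I lower it in.

Emit:
move_arm(moves=[[1.5,0.04,-0.12,0,0,0,0],[1.5,0.04,-0.12,0.2,0,0,0],[1.5,0.04,-0.12,0.5,0,0,0],[1.5,0.04,-0.12,0.8,0,0,0],[1.5,0.04,-0.12,0.8,0,0,0]])

```text
time: 24.52
ee_pos: [0.5493, 0.0628, 0.1111]
eef_rot: [-2.219, -2.223, 0.001]
contact_force: [0.1, 0.7, -1.2]
grip_width: 0.023
grip_force: 58.7
```

Emit:
move_arm(moves=[[1.5,0,0,0.1,0,0,0],[1.5,0,0,0.2,0,0,0],[1.5,0,0,0.4,0,0,0],[1.5,0,0,0.6,0,0,0],[1.5,0,0,0.6,0,0,0]])

```text
time: 25.15
ee_pos: [0.5495, 0.0628, 0.1053]
eef_rot: [-2.219, -2.223, 0.001]
contact_force: [0.4, 0.5, -2.0]
grip_width: 0.0229
grip_force: 58.8
```

Emit:
move_arm(moves=[[1.5,0,0,0.2,0,0,0],[1.5,0,0,0.4,0,0,0],[1.5,0,0,0.6,0,0,0],[1.5,0,0,0.8,0,0,0],[1.5,0,0,0.8,0,0,0]])

```text
time: 25.78
ee_pos: [0.5495, 0.0628, 0.0973]
eef_rot: [-2.219, -2.224, 0.001]
contact_force: [-0.6, -0.6, -1.4]
grip_width: 0.0228
grip_force: 58.8
```

Emit:
move_arm(moves=[[1.5,0,0,0.2,0,0,0],[1.5,0,0,0.5,0,0,0],[1.5,0,0,0.8,0,0,0],[1.5,0,0,1.0,0,0,0],[1.5,0,0,1.0,0,0,0]])

```text
time: 26.4
ee_pos: [0.5495, 0.0628, 0.0873]
eef_rot: [-2.219, -2.224, 0.001]
contact_force: [0.0, -0.2, -0.9]
grip_width: 0.0227
grip_force: 58.8
```

Emit:
move_arm(moves=[[1.5,0,0,0.3,0,0,0],[1.5,0,0,0.6,0,0,0],[1.5,0,0,0.9,0,0,0],[1.5,0,0,1.2,0,0,0],[1.5,0,0,1.2,0,0,0]])

```text
time: 27.02
ee_pos: [0.5494, 0.0628, 0.0752]
eef_rot: [-2.219, -2.223, 0.001]
contact_force: [-0.2, 0.6, -2.1]
grip_width: 0.0228
grip_force: 59.0
```

Free entry. The seat is at TCP z of about 0.068.

Emit:
move_arm(moves=[[1.5,0,0,0.2,0,0,0],[1.5,0,0,0.4,0,0,0],[1.5,0,0,0.6,0,0,0],[1.5,0,0,0.65,0,0,0],[1.5,0,0,0.65,0,0,0]])

```text
time: 27.65
ee_pos: [0.5497, 0.0628, 0.069]
eef_rot: [2.219, 2.224, -0.0]
contact_force: [0.2, 0.6, -2.4]
grip_width: 0.0232
grip_force: 59.0
```

Emit:
move_arm(moves=[[1.5,0,0,0.05,0,0,0],[1.5,0,0,0.1,0,0,0],[1.5,0,0,0.15,0,0,0],[1.5,0,0,0.15,0,0,0],[1.5,0,0,0.15,0,0,0]])

```text
time: 28.28
ee_pos: [0.5498, 0.0628, 0.068]
eef_rot: [-2.219, -2.223, -0.0]
contact_force: [-2.6, 0.1, 5.1]
grip_width: 0.0228
grip_force: 59.5
```

Seated, with Fz up about 7 N. I release, retreat and check.

Emit:
move_arm(moves=[[4,0,0,-0.05,0,0,0],[6,0,0,-0.05,0,0,0],[8.5,0,0,-0.05,0,0,0],[8.5,0,0,-0.05,0,0,0],[8.5,0,0,-0.5,0,0,0]])

```text
time: 28.9
ee_pos: [0.5493, 0.0628, 0.0723]
eef_rot: [-2.219, -2.223, 0.001]
contact_force: [-0.1, -0.4, -0.7]
grip_width: 0.0857
grip_force: 0.0
```

Emit:
move_arm(moves=[[8.5,0,0,-2,0,0,0],[8.5,0,0,-5,0,0,0],[8.5,0,0,-10,0,0,0],[8.5,4,-4,-12,0,0,0],[8.5,8,-8,-12,0,0,0]])

```text
time: 29.52
ee_pos: [0.4716, 0.1436, 0.1967]
eef_rot: [2.221, 2.218, 0.012]
contact_force: [-0.4, 1.9, -0.5]
grip_width: 0.0846
grip_force: 0.0
```

Run:
```python
from h import *
t=r.grab_frame("top");s=r.grab_frame("scene")
b=cv2.resize(s[130:260,240:400],(480,390),interpolation=cv2.INTER_CUBIC)
a=cv2.resize(t[115:200,365:430],(298,390),interpolation=cv2.INTER_CUBIC)
cv2.imwrite("pics/s5.png",np.hstack([b,a]))
```

```text
(no output)
```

View pics/s5.png

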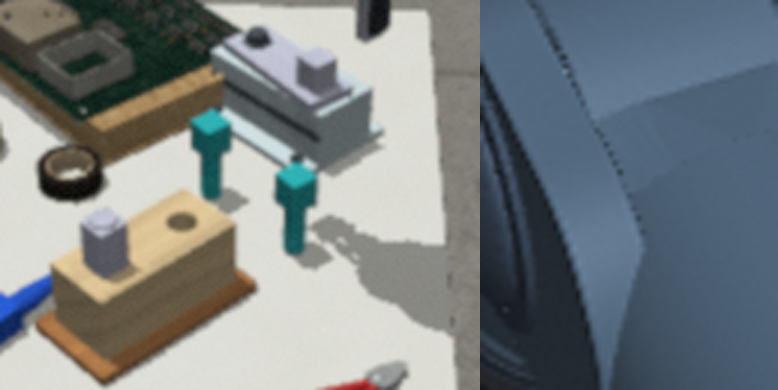

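The bolt head sits on the plate at crop (317,72) and the drift stands in the stand at (103,240). Nothing else has moved.

```bash
python3 -c "
from rig import r
print(r.finish_job())"
```

```text
the job is handed in; nothing more can be done
None
```

The holes were levered into line with the drift, the drift is back in the stand, and the bolt is seated with its head on the plate; I handed the job in at about 30 s, and measured forces stayed below 11 N.

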